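# Load the vial plate into the sampler nest

## Task

Clear the sampler loader and load it: first lift the orange dust blank out of the loader's nest by its black handle and set it down gently, not dropped, lying flat in the middle of the green mat. Then slide the blue vial plate along the loader, without lifting or tipping it, until it drops into the nest and lies flat and square there. Leave the two bottles, the beaker and the flask where they stand.

Things in the scene. Friction and masses are not known exactly. Their poses are not given: they have to be found in the camera images.
- nest (a point): Centre of the floor of the nest, the black-floored pocket at one end of the fixed grey loader. y points from the apron into the nest, z up. Pocket 89 mm wide (x), 131 mm long (y -65.5 to +65.5), floor 14 mm above the bench. White side walls, 22 mm high from the floor, start at y = -70.5. The blue end stop (inner face at y = +65.5) is 31 mm high from the floor. The mouth is a 6 mm step down from the apron.
- loader: The loader, 365 mm long; origin on the bench under its centre line, 70.5 mm before the nest's centre, axes as the nest's. Its grey apron, 20 mm above the bench and 150 mm wide, runs from y = -215 to the step at y = +5. Two white flared guides on the apron, 16 mm high, narrow from 132 mm apart at y = -45 to 89 mm at y = 0.
- plate_center (a point): Centre (half-way up the body) of the blue vial plate: a loose block 86 mm wide (x), 128 mm long (y), 40 mm high, underside 20 mm below this point; white vial caps on top (76 by 118 mm) make it 46 mm high. It starts flat on the apron, y axis pointing to the nest, turned up to 9 degrees and up to 12 mm off to a side.
- plate: The same vial plate; origin at the centre of its underside, same axes. Slick plastic, 0.25 to 0.5 kg. Pushed on its rear end it slides; past the step its front tips down by under 3 degrees, and its rear drops in only once it is pushed almost up to the end stop.
- blank_grip (a point): Centre of the black handle bar of the orange dust blank, which starts lying in the nest. The bar is 74 mm long (x), 10 mm wide (y), 14 mm high, its underside 31 mm above the slab, on a post at either end (8 by 10 mm, 33 mm from the middle). The slab's underside is 50 mm below this point. z is up.
- blank: The same dust blank; origin at the centre of the slab's underside, same axes. The orange slab is 80 mm (x) by 120 mm (y), 12 mm thick. 0.25 kg.
- mat_top (a point): Centre of the upper face of the green mat, 150 by 150 mm and 4 mm thick, fixed to the bench to the left or right of the loader (a white tray 140 by 140 by 25 mm with 38 mm high vials lies on the other side). z is up.
- amber_bottle: Brown bottle with red cap, 70 mm across, 150 mm high; origin at its foot.
- clear_bottle: Clear bottle with blue cap, 80 mm across, 170 mm high; origin at its foot.
- beaker: Clear beaker, 66 mm across, 75 mm high; origin at its foot.
- flask: Clear flask with a thin neck, 68 mm across, 130 mm high; origin at its foot.

How it is judged:
On the way, in this order (a step that is already met when the one before it is completed fails the run):
1. the dust blank lies flat and released in the middle of the green mat (horizontal distance between blank_grip and mat_top below 0.03 m and z of blank_grip in the frame of mat_top between 0.046 and 0.054 m and angle between blank_grip's own z axis and vertical below 0.05 rad and contact force between the fingers and blank below 0.1 N and linear speed of blank below 0.03 m/s), for 0.2 s.
2. the vial plate lies flat and square in the nest (horizontal distance between plate_center and nest below 0.005 m and z of plate_center in the frame of nest between 0.017 and 0.0222 m and angle between plate_center's own z axis and vertical below 0.02 rad and angle between the y axis of plate_center and the y axis of nest, either way round below 0.05 rad and linear speed of plate below 0.02 m/s), for 0.2 s.
At the end, for the whole second after the job is handed in: The blank lies flat, released and at rest on the green mat, its centre within 30 mm of the mat's. The vial plate is at rest in the nest: centre within 5 mm, underside within 2.2 mm of the floor, tilt under 1.1 degrees, within 3 degrees of the nest's direction (all of step 1 and all of step 2); the robot touches nothing.
It fails at once if the dust blank is dropped (a free fall of over about 13 mm) (contact force between the fingers and blank below 0.05 N and linear speed of blank above 0.5 m/s).
It fails at once if the vial plate is tipped by more than 14 degrees (angle between plate_center's own z axis and vertical above 0.25 rad).
It fails at once if the vial plate is lifted more than 20 mm off the loader (z of plate_center in the frame of nest above 0.046 m).
It fails at once if a bottle, the beaker or the flask is moved by more than 30 mm (distance of any of amber_bottle, clear_bottle, beaker, flask from where it was at the start of the episode above 0.03 m).
It also fails if it takes over 69 s, if anything falls off the work surface, if the arm or the gripper's body presses on something with over 40 N, if the wrist force passes 120 N, or if a joint passes its speed limit or range.

## Robot

A 7-joint arm with a two-finger parallel gripper is mounted at the origin on the work surface. World frame = base frame: x ahead of the robot, y to its left, z up, the work surface at z = 0. Lengths are in m, angles in rad, forces in N, time in s.
With the tool pointing down it reaches from about 0.425 to 0.875 m from the base axis. Payload 4.7 kg.
Tool frame: the origin (TCP) lies on the centre line of the jaws, within the pads' length; the fingertips stand 14 mm ahead of it and the grasp point (between the pads) lies 5 mm behind it; z points along the fingers, y is the direction in which the jaws open and shut (so a half turn about z gives the same grasp; the last joint's range is limited). The gripper opens to 87 mm and grips with 3 to 60 N. Pads are 19 mm wide; open, the fingers measure 117 mm over their backs; the gripper's body (75 mm by 190 mm) begins 51 mm behind the grasp point.
Start: joints at [1.29, 0.321, -0.07, 1.45, 0.023, 1.371, -0.057], TCP at [0.189, -0.622, 0.237] pointing down, gripper open.
Joint ranges: [-2.86, 2.86], [-0.3, 2.09], [-1.38, 1.24], [0.06, 2.45], [-1.56, 4.7], [0.09, 2.05], [-2.69, 2.69]. Speed limits (rad/s): [2.57, 2.57, 3.14, 3.14, 3.14, 3.14, 3.14].

## Interface

Orientations are given as a rotation vector (axis times angle).
In Python, from bench import ctrl gives the robot as it stands. The module is installed in compiled form; this text tells all that it offers.
- The arm moves only by the tool step_arm, never from a script. Its argument "plan" is a list of rows, each a list of 3 entries, a list of its own where there are three numbers: the turn, a rotation vector about the tool's x, y, z in rad, then the shift along the tool's x, y, z in m, then the closure in counts, from 0 (fully open) to 255 (shut). In form: [[[rx, ry, rz], [x, y, z], hand], ...]. A call has exactly 10 rows; each row is the pose to reach, as a shift and turn from the pose commanded when the call began, along the tool's axes at that moment; what a row does not reach only later rows make up. A row lasts 1/8 s, in which the tool goes at most 62.5 mm and 10.7 degrees, less where a joint would pass 70% of its speed; a pose out of reach is approached as far as the arm can. A call with a gripper value outside its range is refused whole. The fingers move at their own pace and stop on an object; "squeeze" is the grip in N (left out, the last holds). Time passes only in rows, so rows that repeat a pose let the fingers close, or fill a call up. It gives the time, the measured TCP pose, the force and the opening at its end, in the units of the state.
- ctrl.get_state(): the state, without advancing time (a new reading comes with each control period).
- ctrl.get_image(name): name is "side" or "top" or "wrist"; returns the picture (400x640x3 uint8, red, green, blue); there is no depth.
- ctrl.calibration(name): a dict with "fov_y" (degrees; the focal length in pixels is half the picture's height over the tangent of half this angle, whatever the lens; pixels are square), "cx", "cy" (the principal point, pixels), "rvec" (rotation vector, rad) and "tvec" (3), from world to camera coordinates, as OpenCV has them. Camera axes: x right, y down, z forward; pixel columns grow to the right and rows downward; lengths in m; the calibration is good to about 2 mm. A picture is of the moment at which its call begins: read the wrist's pose just before it. calibration takes no time and is no camera call; for the wrist camera it gives the pose at the moment of the call.
- ctrl.close_job(): hands the job in, once; it reports no verdict.
Trained networks look in the newest picture that a camera, given by its name, has taken for a name from the list of things; names that differ only in an ending like _2 or _b are one class to them, and where a whole thing is asked for, a point or a joint stands for the part that bears it (a point fixed in the world has none). Each returns a list of dicts, best first, with "score" (0 to 1); they miss things now and then, are a little off and sometimes report something else, mostly with a low value. They report only what shows in the picture. A call takes as long as a camera call.
- ctrl.cut_out(camera, label): "pixels" (400x640 bool, what is visible of it) and "rect" ([left, top, width, height] in pixels, round what is visible of it).
The state is a dict: "time": time; "joint_positions": joint angles; "qd": joint speeds; "joint_torque": joint torques, N m; "position": TCP position; "tool_rot": TCP orientation; "ft_force": force on the tool from outside, world axes, zero at the start; "torque": the same for the moment, N m; "grip_width": opening from 0.0 (shut) to 1.0 (fully open).
Only numpy, scipy, OpenCV 4.12 (cv2) and the standard library are available. Lean on these libraries where they do the work, as an engineer would, in place of code of your own. Each camera call takes 0.05 s, during which the arm holds its last target.

## Working session

There is one attempt and no reset: what is moved stays moved. The work goes in short steps, Python scripts to look and compute and a tool call to move; the robot and the scene stay as the last step left them, time stands still between calls to the robot, and variables do not carry over. Pictures are saved under pics/ and viewed, and the job is handed in when it is done.

Besides the shell and the picture viewer there is one more tool, called after "Request:" by a JSON object that holds its "name" and its "arguments". step_arm: Moves the arm, as the interface text tells. Its arguments: {"type":"object","properties":{"plan":{"type":"array"},"squeeze":{"type":"number"}},"required":["plan"]}

```bash
mkdir -p pics
python3 - <<'E'
from bench import ctrl
import cv2,numpy as np
s=ctrl.get_state(); print({k:np.round(v,4).tolist() for k,v in s.items()})
for n in ["top","side"]:
    im=ctrl.get_image(n); cv2.imwrite(f"pics/{n}0.png",im[:,:,::-1]); c=ctrl.calibration(n); print(n,c)
E
```

```text
{'time': 0.0, 'joint_positions': [1.2901, 0.3218, -0.0701, 1.4517, 0.0226, 1.3708, -0.0569], 'qd': [0.0019, 0.0004, 0.0, 0.0013, 0.0006, -0.0001, 0.0], 'joint_torque': [-0.0, -49.1287, -0.4039, -31.2537, -0.064, 0.0438, 0.0002], 'position': [0.1887, -0.6215, 0.2355], 'tool_rot': [-3.1057, -0.4612, 0.0005], 'ft_force': [0.4872, -0.414, -0.0682], 'torque': [-0.0764, 0.0093, 0.0385], 'grip_width': 0.9969}
top {'fov_y': 54.54411889391138, 'cx': 320.7232244989321, 'cy': 196.2392644728098, 'rvec': array([ 2.17793138, -2.20967373,  0.10043449]), 'tvec': array([0.00784809, 0.62932832, 1.14046681])}
side {'fov_y': 43.59518948247384, 'cx': 323.02150948223436, 'cy': 195.3061437687745, 'rvec': array([ 0.78339285, -2.47839013,  1.25580002]), 'tvec': array([0.51801138, 0.29472241, 1.23391195])}
```

View pics/top0.png

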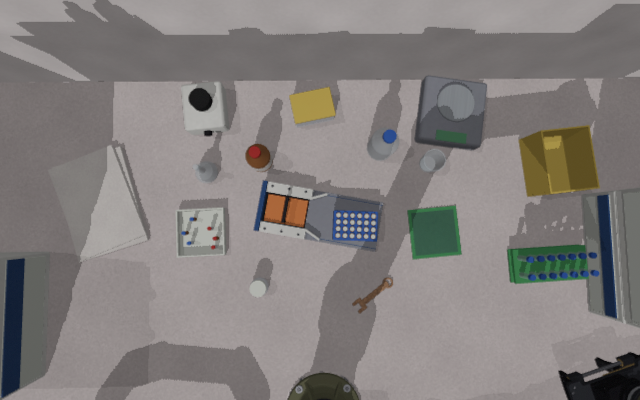

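View pics/side0.png

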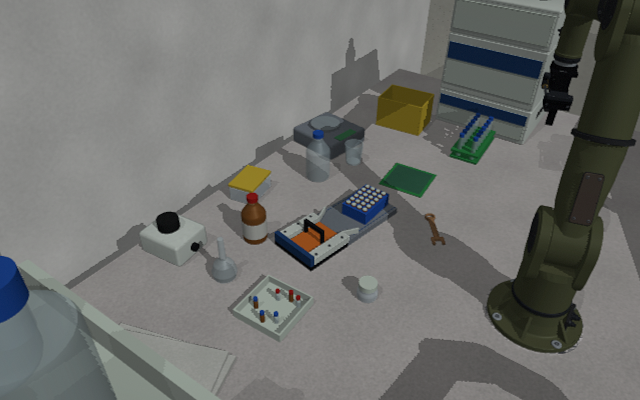

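```bash
cat > h.py <<'E'
from bench import ctrl
import cv2,numpy as np
from scipy.spatial.transform import Rotation as Ro
def cam(n,c=None):
    c=c or ctrl.calibration(n); f=200/np.tan(np.radians(c['fov_y']/2))
    K=np.array([[f,0,c['cx']],[0,f,c['cy']],[0,0,1]]); R=cv2.Rodrigues(np.array(c['rvec']))[0]; return K,R,np.array(c['tvec'])
def unproj(C,uv,z):
    K,R,t=C; uv=np.atleast_2d(uv).astype(float); d=(np.linalg.inv(K)@np.c_[uv,np.ones(len(uv))].T).T@R; o=-R.T@t
    s=(z-o[2])/d[:,2]; return o+d*s[:,None]
def proj(C,P):
    K,R,t=C; p=(np.atleast_2d(P)@R.T+t)@K.T; return p[:,:2]/p[:,2:]
E
python3 - <<'E'
from h import *
im=ctrl.get_image("top"); C=cam("top"); print("cam pos",-C[1].T@C[2])
for l,z in [("mat_top",.004),("blank",.026),("plate",.06),("loader",.02),("amber_bottle",.15),("clear_bottle",.17),("beaker",.075),("flask",.13),("nest",.014)]:
    try: r=ctrl.cut_out("top",l)
    except Exception as e: print(l,e); continue
    for q in r[:2]:
        m=q['pixels'].astype(np.uint8); 
        if m.sum()<5: continue
        v,u=np.nonzero(m); rr=cv2.minAreaRect(np.c_[u,v].astype(np.float32))
        P=unproj(C,cv2.boxPoints(rr),z)
        print(l,round(q['score'],2),q['rect'],m.sum(),np.round(rr[0],1),np.round(unproj(C,[rr[0]],z)[0],3),np.round(P[:,:2],3).tolist())
b=im[:,:,::-1][160:280,230:480]; cv2.imwrite("pics/topc.png",cv2.resize(b,None,fx=3.2,fy=3.2,interpolation=cv2.INTER_CUBIC))
E
```

```text
cam pos [0.54564361 0.02180151 1.18261491]
mat_top 0.71 [406.9, 207.5, 53.6, 51.8] 2340 [433.6 232.2] [ 0.516 -0.344  0.004] [[0.584, -0.263], [0.598, -0.414], [0.449, -0.423], [0.436, -0.274]]
blank 0.81 [264.3, 193.7, 44.3, 34.5] 1060 [285.4 210.6] [0.588 0.105 0.026] [[0.56, 0.17], [0.638, 0.157], [0.616, 0.038], [0.538, 0.052]]
plate 0.92 [333.7, 208.0, 42.2, 35.1] 1328 [354.5 225.6] [ 0.54  -0.097  0.06 ] [[0.501, -0.03], [0.586, -0.035], [0.58, -0.164], [0.494, -0.159]]
plate 0.7 [267.9, 193.2, 39.0, 33.1] 1044 [285.2 210.1] [0.588 0.103 0.06 ] [[0.561, 0.166], [0.637, 0.152], [0.615, 0.039], [0.539, 0.053]]
loader 0.98 [251.7, 181.3, 130.6, 69.3] 3665 [318.2 215.9] [0.571 0.007 0.02 ] [[0.533, 0.202], [0.681, 0.174], [0.608, -0.19], [0.461, -0.158]]
amber_bottle 0.72 [243.9, 144.1, 31.6, 28.6] 641 [258.8 157.8] [0.726 0.166 0.15 ] [[0.731, 0.219], [0.78, 0.17], [0.721, 0.113], [0.673, 0.161]]
clear_bottle 0.95 [365.5, 128.0, 35.0, 33.9] 800 [382.6 144. ] [ 0.755 -0.164  0.17 ] [[0.742, -0.107], [0.815, -0.167], [0.768, -0.222], [0.696, -0.162]]
beaker 0.86 [419.0, 147.6, 24.9, 27.7] 439 [431.3 161.3] [ 0.723 -0.322  0.075] [[0.718, -0.275], [0.77, -0.329], [0.727, -0.37], [0.676, -0.315]]
flask 0.74 [193.2, 160.7, 23.4, 22.6] 418 [206.  171.9] [0.692 0.312 0.13 ] [[0.712, 0.35], [0.73, 0.293], [0.673, 0.274], [0.655, 0.331]]
nest 0.66 [254.4, 181.1, 126.4, 72.0] 3848 [318.5 216.3] [0.57  0.006 0.014] [[0.528, 0.203], [0.681, 0.176], [0.612, -0.193], [0.459, -0.162]]
```

View pics/topc.png

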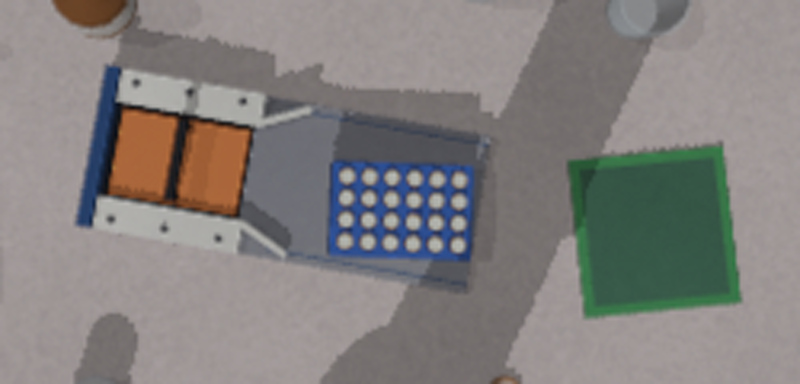

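```bash
cat >> h.py <<'E'
NY=np.array([.196,.981]); 
def rows(target,yaw_y=None,half=True):
    """target TCP xyz; yaw_y: world angle of tool y axis (mod pi); prints tool-frame rot/shift"""
    s=ctrl.get_state(); R=Ro.from_rotvec(s['tool_rot']).as_matrix(); p=np.array(s['position'])
    cur=np.arctan2(R[1,1],R[0,1]); 
    y=cur if yaw_y is None else yaw_y
    d=(y-cur+np.pi/2)%np.pi-np.pi/2 if half else (y-cur+np.pi)%(2*np.pi)-np.pi
    out=[]
    for dd in ([d,d-np.sign(d)*np.pi] if half else [d]):
        a=cur+dd; Y=np.array([np.cos(a),np.sin(a),0]); Z=np.array([0,0,-1.]); X=np.cross(Y,Z); T=np.c_[X,Y,Z]
        out.append(np.round(Ro.from_matrix(R.T@T).as_rotvec(),4).tolist())
    print("t",s['time'],"pos",np.round(p,4),"yaw_y deg",round(np.degrees(cur),2),"q",np.round(s['joint_positions'],2),"F",np.round(s['ft_force'],2),"w",s['grip_width'])
    print("turn",out,"shift",np.round(R.T@(np.array(target)-p),4).tolist())
E
python3 - <<'E'
from h import *
rows([.591,.108,.19],np.arctan2(.981,.196))
E
```

```text
t 0.6 pos [ 0.1889 -0.622   0.2366] yaw_y deg -73.1 q [ 1.29  0.32 -0.07  1.45  0.02  1.37 -0.06] F [-0.46 -0.13 -0.09] w 0.9965736977115006
turn [[0.0001, 0.0, 0.4921], [-0.0, 0.0002, -2.6495]] shift [0.5969, -0.5816, 0.0465]
```

Request:
{"name": "step_arm", "arguments": {"plan": [[[0,0,0.02],[0.02,-0.02,0],80],[[0,0,0.05],[0.055,-0.054,0],80],[[0,0,0.08],[0.095,-0.092,0],80],[[0,0,0.11],[0.135,-0.131,0],80],[[0,0,0.15],[0.175,-0.17,0],80],[[0,0,0.19],[0.215,-0.21,0],80],[[0,0,0.22],[0.255,-0.248,0],80],[[0,0,0.26],[0.295,-0.287,0],80],[[0,0,0.3],[0.335,-0.326,0],80],[[0,0,0.33],[0.36,-0.35,0],80]], "squeeze": 25}}

```text
time: 1.85
position: [0.4329, -0.1796, 0.237]
tool_rot: [3.141, -0.052, 0.002]
ft_force: [0.8, -0.6, 0.5]
grip_width: 0.687
```

Run:
```python
from h import *
rows([.588,.107,.19],np.arctan2(.981,.196))
```

```text
t 1.85 pos [ 0.4329 -0.1796  0.237 ] yaw_y deg -91.89 q [ 0.84 -0.05 -0.48  1.87 -0.03  1.32 -1.24] F [ 0.79 -0.64  0.5 ] w 0.6867071573387236
turn [[0.0004, -0.0011, 0.1643], [0.0017, 0.0006, -2.9773]] shift [0.1456, -0.2915, 0.047]
```

Request:
{"name": "step_arm", "arguments": {"plan": [[[0,0,0.02],[0.018,-0.036,0.004],80],[[0,0,0.04],[0.036,-0.072,0.01],80],[[0,0,0.06],[0.054,-0.108,0.016],80],[[0,0,0.08],[0.072,-0.144,0.022],80],[[0,0,0.1],[0.09,-0.18,0.028],80],[[0,0,0.12],[0.108,-0.216,0.034],80],[[0,0,0.14],[0.126,-0.252,0.04],80],[[0,0,0.155],[0.138,-0.276,0.044],80],[[0,0,0.164],[0.1455,-0.291,0.047],80],[[0,0,0.164],[0.1455,-0.291,0.047],80]]}}

```text
time: 3.1
position: [0.5871, 0.1048, 0.1892]
tool_rot: [-3.126, 0.308, 0.001]
ft_force: [-0.2, -0.0, 0.1]
grip_width: 0.686
```

Run:
```python
from h import *
rows([.588,.107,.059],np.arctan2(.981,.196))
im=ctrl.get_image("wrist"); cv2.imwrite("pics/w1.png",im[:,:,::-1])
C=cam("wrist"); print(-C[1].T@C[2])
for r in ctrl.cut_out("wrist","blank_grip")[:2]: print(r['score'],r['rect'])
```

```text
t 3.1 pos [0.5871 0.1048 0.1892] yaw_y deg -101.26 q [ 0.39  0.32 -0.74  1.63  0.22  1.28 -2.15] F [-0.18 -0.02  0.08] w 0.6861270705227441
turn [[-0.0008, 0.0008, 0.0007], [-0.0013, -0.0012, -3.1409]] shift [0.0005, -0.0023, 0.1302]
[0.65217401 0.0914556  0.33530361]
0.94 [264.2, 143.3, 115.6, 85.0]
```

View pics/w1.png

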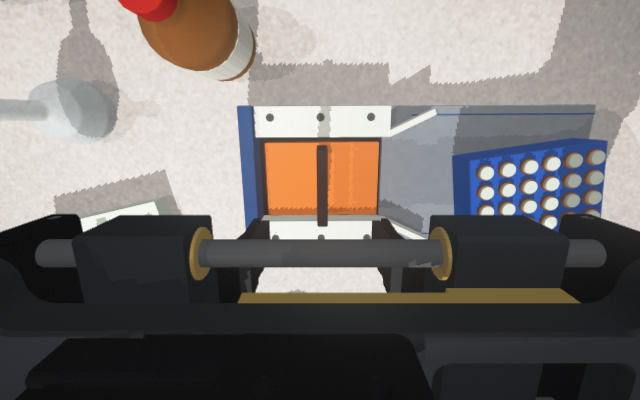

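Run:
```python
from h import *
C=cam("wrist"); 
P=unproj(C,[[321.5,146.5],[322,226],[317,146],[327,146],[317,226],[327,226]],.071); print(np.round(P,4))
print("slab front L/R far, near", np.round(unproj(C,[[265,141],[379,141],[263,214],[379,214]],.026),4))
print("wall top far edge corners",np.round(unproj(C,[[253,106],[390,106],[254,137],[390,137]],.036),4))
print("apron far edge",np.round(unproj(C,[[436,109],[594,109]],.02),4))
print("stop outer/inner far corner",np.round(unproj(C,[[237,106],[253,106],[246,214],[262,214]],.045),4))
```

```text
[[0.6291 0.0941 0.071 ]
 [0.5554 0.1086 0.071 ]
 [0.6304 0.098  0.071 ]
 [0.6286 0.0893 0.071 ]
 [0.5564 0.1132 0.071 ]
 [0.5545 0.1039 0.071 ]]
slab front L/R far, near [[0.6424 0.1511 0.026 ]
 [0.6189 0.0352 0.026 ]
 [0.5657 0.1726 0.026 ]
 [0.5402 0.0472 0.026 ]]
wall top far edge corners [[0.6778 0.1523 0.036 ]
 [0.6511 0.0213 0.036 ]
 [0.6488 0.1589 0.036 ]
 [0.6216 0.0256 0.036 ]]
apron far edge [[ 0.6387 -0.0284  0.02  ]
 [ 0.6062 -0.188   0.02  ]]
stop outer/inner far corner [[0.68   0.1653 0.045 ]
 [0.677  0.1505 0.045 ]
 [0.5745 0.1849 0.045 ]
 [0.5712 0.1686 0.045 ]]
```

Request:
{"name": "step_arm", "arguments": {"plan": [[[0,0,0],[0.002,0.001,0.015],80],[[0,0,0],[0.004,0.002,0.035],80],[[0,0,0],[0.0055,0.0025,0.058],80],[[0,0,0],[0.0055,0.0025,0.081],80],[[0,0,0],[0.0055,0.0025,0.103],80],[[0,0,0],[0.0055,0.0025,0.12],80],[[0,0,0],[0.0055,0.0025,0.13],80],[[0,0,0],[0.0055,0.0025,0.13],120],[[0,0,0],[0.0055,0.0025,0.13],200],[[0,0,0],[0.0055,0.0025,0.13],255]], "squeeze": 25}}

```text
time: 4.45
position: [0.5928, 0.0998, 0.0604]
tool_rot: [-3.126, 0.312, -0.003]
ft_force: [-0.3, -1.5, 0.3]
grip_width: 0.431
```

Request:
{"name": "step_arm", "arguments": {"plan": [[[0,0,0],[0,0,0],255],[[0,0,0],[0,0,0],255],[[0,0,0],[0,0,0],255],[[0,0,0],[0,0,-0.003],255],[[0,0,0],[0,0,-0.01],255],[[0,0,0],[0,0,-0.02],255],[[0,0,0],[0,0,-0.035],255],[[0,0,0],[0,0,-0.055],255],[[0,0,0],[0,0,-0.075],255],[[0,0,0],[0,0,-0.085],255]]}}

```text
time: 5.7
position: [0.593, 0.0999, 0.1469]
tool_rot: [-3.126, 0.312, -0.004]
ft_force: [0.2, -0.1, -3.4]
grip_width: 0.112
```

Run:
```python
from h import *
rows([.516,-.344,.16],np.radians(101.3-180))
im=ctrl.get_image("wrist"); cv2.imwrite("pics/w2.png",im[:,:,::-1])
im=ctrl.get_image("side"); cv2.imwrite("pics/s2.png",im[:,:,::-1])
```

```text
t 5.7 pos [0.593  0.0999 0.1469] yaw_y deg -101.42 q [ 0.38  0.36 -0.72  1.67  0.25  1.2  -2.17] F [ 0.22 -0.1  -3.42] w 0.11248384134018984
turn [[-0.0, -0.0028, -0.3965], [-0.0039, 0.0, 2.7451]] shift [0.0124, 0.4504, -0.0134]
```

View pics/w2.png

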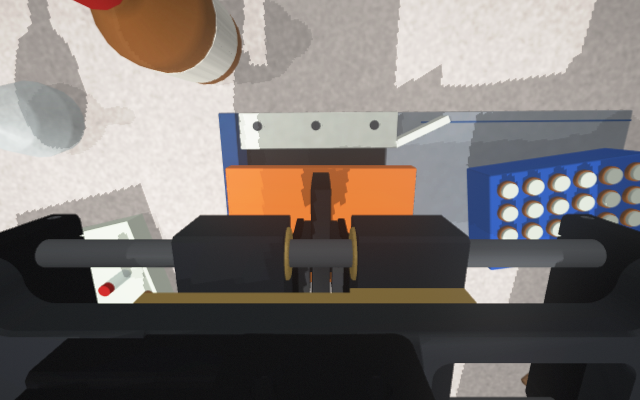

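View pics/s2.png

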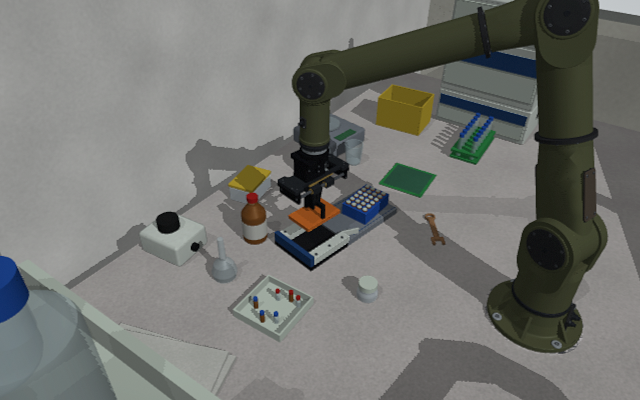

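Request:
{"name": "step_arm", "arguments": {"plan": [[[0,0,0],[0.0005,0.015,-0.005],255],[[0,0,-0.03],[0.002,0.05,-0.01],255],[[0,0,-0.07],[0.003,0.1,-0.01],255],[[0,0,-0.11],[0.004,0.155,-0.01],255],[[0,0,-0.15],[0.006,0.21,-0.01],255],[[0,0,-0.19],[0.007,0.265,-0.01],255],[[0,0,-0.23],[0.009,0.32,-0.01],255],[[0,0,-0.26],[0.01,0.375,-0.01],255],[[0,0,-0.28],[0.0115,0.42,-0.01],255],[[0,0,-0.29],[0.0124,0.45,-0.01],255]]}}

```text
time: 7.05
position: [0.5124, -0.3479, 0.1536]
tool_rot: [3.138, 0.136, -0.004]
ft_force: [0.0, 0.2, -2.8]
grip_width: 0.109
```

Run:
```python
from h import *
rows([.516,-.344,.051])
im=ctrl.get_image("wrist"); cv2.imwrite("pics/w3.png",im[:,:,::-1])
im=ctrl.get_image("top"); cv2.imwrite("pics/t3.png",im[:,:,::-1])
for r in ctrl.cut_out("wrist","mat_top")[:1]: print(r['score'],r['rect'])
```

```text
t 7.05 pos [ 0.5124 -0.3479  0.1536] yaw_y deg -85.02 q [ 1.    0.36 -0.55  1.62  0.2   1.22 -1.08] F [ 0.    0.16 -2.78] w 0.10865000896069674
turn [[0.0, 0.0024, -0.0], [0.0, 0.0024, -0.0]] shift [0.0041, -0.0036, 0.1025]
0.75 [241.0, 104.9, 155.2, 58.6]
```

View pics/w3.png

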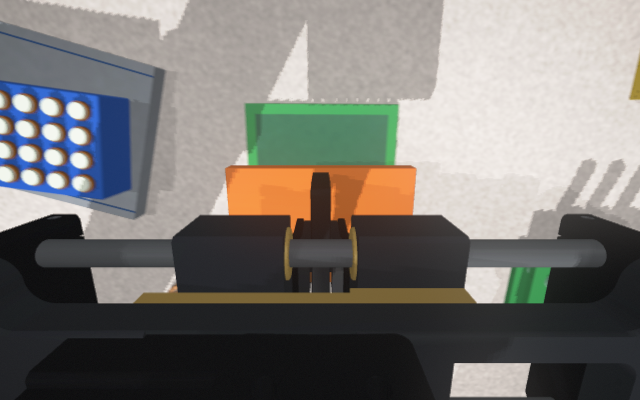

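View pics/t3.png

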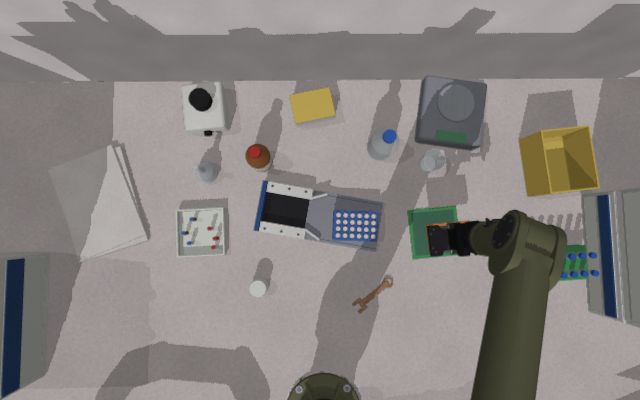

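Run:
```python
from h import *
C=cam("wrist"); P=unproj(C,[[246,104],[397,104]],.004); print(P)
d=P[1]-P[0]; L=np.linalg.norm(d); d/=L; n=np.array([d[1],-d[0],0]); n*= -np.sign(n[0]); print(L,np.degrees(np.arctan2(d[1],d[0])),P.mean(0)+n*.075)
```

```text
[[ 0.58705175 -0.26752039  0.004     ]
 [ 0.5992214  -0.41203129  0.004     ]]
0.14502241278899916 -85.18632497403867 [ 0.51840111 -0.34606952  0.004     ]
```

Request:
{"name": "step_arm", "arguments": {"plan": [[[0,0,0],[0.002,-0.001,0.012],255],[[0,0,0],[0.004,-0.002,0.03],255],[[0,0,0],[0.005,-0.003,0.05],255],[[0,0,0],[0.005,-0.003,0.07],255],[[0,0,0],[0.005,-0.003,0.085],255],[[0,0,0],[0.005,-0.003,0.093],255],[[0,0,0],[0.005,-0.003,0.097],255],[[0,0,0],[0.005,-0.003,0.099],255],[[0,0,0],[0.005,-0.003,0.1],255],[[0,0,0],[0.005,-0.003,0.1],255]]}}

```text
time: 8.45
position: [0.5202, -0.3406, 0.055]
tool_rot: [3.138, 0.142, 0.001]
ft_force: [0.5, -0.3, -2.0]
grip_width: 0.116
```

Run:
```python
from h import *
rows([.517,-.345,.0504])
```

```text
t 8.45 pos [ 0.5202 -0.3406  0.055 ] yaw_y deg -84.8 q [ 0.96  0.46 -0.53  1.7   0.26  1.05 -1.13] F [ 0.5  -0.3  -2.01] w 0.11581948105659617
turn [[0.0006, -0.0005, 0.0], [0.0006, -0.0005, 0.0]] shift [-0.0036, 0.0041, 0.0046]
```

Request:
{"name": "step_arm", "arguments": {"plan": [[[0,0,0],[-0.001,0.001,0.001],255],[[0,0,0],[-0.002,0.002,0.002],255],[[0,0,0],[-0.002,0.003,0.003],255],[[0,0,0],[-0.002,0.003,0.0035],255],[[0,0,0],[-0.002,0.003,0.004],255],[[0,0,0],[-0.002,0.003,0.0045],255],[[0,0,0],[-0.002,0.003,0.0045],255],[[0,0,0],[-0.002,0.003,0.0045],255],[[0,0,0],[-0.002,0.003,0.0045],255],[[0,0,0],[-0.002,0.003,0.0045],255]]}}

```text
time: 9.7
position: [0.5182, -0.3436, 0.0501]
tool_rot: [3.138, 0.143, -0.0]
ft_force: [-0.9, 1.4, -2.5]
grip_width: 0.113
```

Request:
{"name": "step_arm", "arguments": {"plan": [[[0,0,0],[0,0,0.0005],255],[[0,0,0],[0,0,0.001],255],[[0,0,0],[0,0,0.0015],255],[[0,0,0],[0,0,0.0015],255],[[0,0,0],[0,0,0.0015],255],[[0,0,0],[0,0,0.002],255],[[0,0,0],[0,0,0.0025],255],[[0,0,0],[0,0,0.0025],255],[[0,0,0],[0,0,0.0025],255],[[0,0,0],[0,0,0.0025],255]]}}

```text
time: 10.95
position: [0.5183, -0.3437, 0.0497]
tool_rot: [3.137, 0.142, -0.001]
ft_force: [-5.0, 3.2, 11.3]
grip_width: 0.113
```

Request:
{"name": "step_arm", "arguments": {"plan": [[[0,0,0],[0,0,-0.001],255],[[0,0,0],[0,0,-0.001],255],[[0,0,0],[0,0,-0.001],215],[[0,0,0],[0,0,-0.001],200],[[0,0,0],[0,0,-0.001],180],[[0,0,0],[0,0,-0.001],150],[[0,0,0],[0,0,-0.001],130],[[0,0,0],[0,0,-0.001],110],[[0,0,0],[0,0,-0.001],110],[[0,0,0],[0,0,-0.001],110]]}}

```text
time: 12.2
position: [0.5182, -0.3436, 0.0485]
tool_rot: [3.138, 0.143, -0.0]
ft_force: [0.4, -0.2, -0.1]
grip_width: 0.562
```

Request:
{"name": "step_arm", "arguments": {"plan": [[[0,0,0],[0,0,-0.005],110],[[0,0,0],[0,0,-0.015],110],[[0,0,0],[0,0,-0.03],110],[[0,0,0],[0,0,-0.05],110],[[0,0,0],[0,0,-0.07],110],[[0,0,0],[0,0,-0.09],110],[[0,0,0],[0,0,-0.105],110],[[0,0,0],[0,0,-0.115],110],[[0,0,0],[0,0,-0.12],110],[[0,0,0],[0,0,-0.12],110]]}}

```text
time: 13.45
position: [0.5182, -0.3436, 0.1685]
tool_rot: [-3.138, -0.143, 0.0]
ft_force: [-0.2, 0.9, -0.6]
grip_width: 0.572
```

Run:
```python
from h import *
rows([.53,-.21,.16],np.radians(-11.2),half=True)
im=ctrl.get_image("wrist"); cv2.imwrite("pics/w4.png",im[:,:,::-1])
im=ctrl.get_image("side"); cv2.imwrite("pics/s4.png",im[:,:,::-1])
```

```text
t 13.45 pos [ 0.5182 -0.3436  0.1685] yaw_y deg -84.8 q [ 0.99  0.35 -0.56  1.6   0.2   1.25 -1.08] F [-0.16  0.94 -0.61] w 0.571519587614373
turn [[-0.0002, 0.0001, -1.2845], [0.0001, 0.0002, 1.857]] shift [0.0239, -0.132, 0.0085]
```

View pics/w4.png

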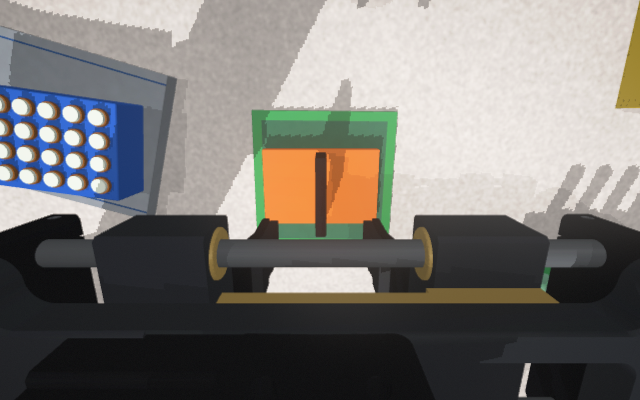

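View pics/s4.png

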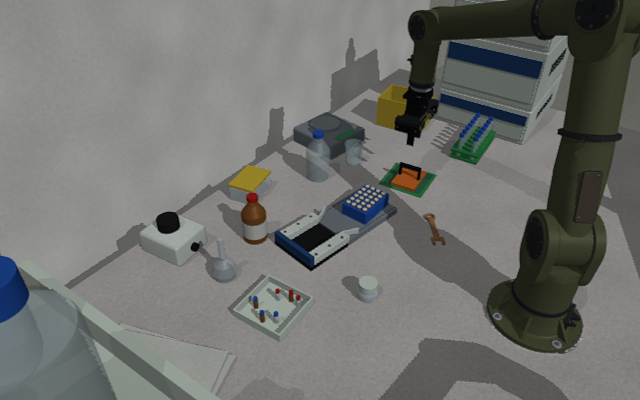

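Run:
```python
from h import *
C=cam("wrist"); print("bar",unproj(C,[[321,153],[321,236],[321,194]],.068))
rows([.5262,-.1908,.16],np.radians(-11.4),half=True)
```

```text
bar [[ 0.55708305 -0.33905265  0.068     ]
 [ 0.48347994 -0.3456982   0.068     ]
 [ 0.52203584 -0.34221703  0.068     ]]
t 13.55 pos [ 0.5179 -0.3434  0.1679] yaw_y deg -84.8 q [ 0.99  0.35 -0.56  1.6   0.2   1.25 -1.08] F [-0.03  0.14 -0.26] w 0.5708692577813426
turn [[-0.0012, 0.0004, -1.281], [0.0004, 0.0013, 1.8606]] shift [0.0221, -0.1513, 0.0079]
```

Blank sits about 4 mm from the mat centre, flat. Now swing behind the plate.

Request:
{"name": "step_arm", "arguments": {"plan": [[[0,0,-0.07],[0.001,-0.008,0],140],[[0,0,-0.21],[0.003,-0.025,0],140],[[0,0,-0.36],[0.006,-0.044,0.001],140],[[0,0,-0.51],[0.009,-0.063,0.002],140],[[0,0,-0.66],[0.012,-0.082,0.004],140],[[0,0,-0.81],[0.015,-0.101,0.005],140],[[0,0,-0.96],[0.018,-0.12,0.006],140],[[0,0,-1.11],[0.02,-0.136,0.007],140],[[0,0,-1.22],[0.0215,-0.147,0.008],140],[[0,0,-1.281],[0.022,-0.151,0.008],140]]}}

```text
time: 14.8
position: [0.5261, -0.1901, 0.1599]
tool_rot: [-2.426, -1.994, 0.001]
ft_force: [0.1, -0.6, -0.6]
grip_width: 0.452
```

Run:
```python
from h import *
rows([.5262,-.1908,.042],np.radians(-11.4),half=True)
im=ctrl.get_image("wrist"); cv2.imwrite("pics/w5.png",im[:,:,::-1])
```

```text
t 14.8 pos [ 0.5261 -0.1901  0.1599] yaw_y deg -11.19 q [ 1.03  0.28 -0.84  1.75  0.22  1.21 -0.07] F [ 0.07 -0.61 -0.63] w 0.451939997478872
turn [[-0.0012, -0.0005, 0.0037], [0.0007, -0.0018, -3.1378]] shift [-0.0007, 0.0003, 0.1179]
```

View pics/w5.png

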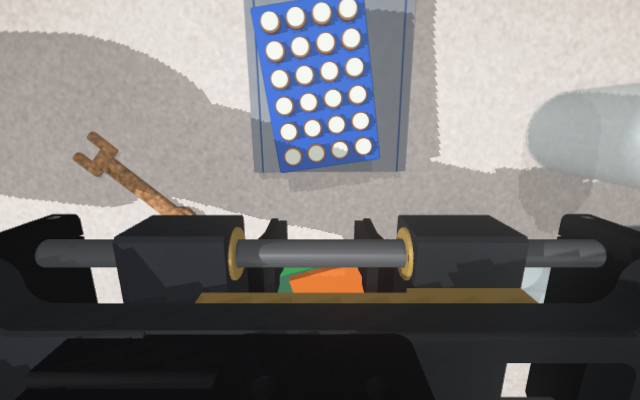

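```bash
cat >> h.py <<'E'
YU=np.array([.1977,.9803]);XU=np.array([.9803,-.1977])
def cs(P): P=np.atleast_2d(P); return np.round(np.c_[P[:,:2]@XU,P[:,:2]@YU],4)
E
python3 - <<'E'
from h import *
C=cam("wrist"); 
print("plate rear top corners",cs(unproj(C,[[281,171],[380,159]],.06)))
print("apron rear corners",cs(unproj(C,[[253,171],[405,172]],.02)))
print("tcp",cs(ctrl.get_state()['position'][:2]))
E
```

```text
plate rear top corners [[ 0.5196 -0.0566]
 [ 0.6027 -0.0461]]
apron rear corners [[ 0.4866 -0.0636]
 [ 0.636  -0.0639]]
tcp [[ 0.5533 -0.082 ]]
```

Request:
{"name": "step_arm", "arguments": {"plan": [[[0,0,0],[0,0.001,0.015],140],[[0,0,0],[0,0.001,0.032],140],[[0,0,0],[0,0.001,0.05],140],[[0,0,0],[0,0.001,0.068],140],[[0,0,0],[0,0.001,0.085],140],[[0,0,0],[0,0.001,0.1],140],[[0,0,0],[0,0.001,0.11],140],[[0,0,0],[0,0.001,0.117],140],[[0,0,0],[0,0.001,0.117],140],[[0,0,0],[0,0.001,0.117],140]]}}

```text
time: 16.1
position: [0.5279, -0.1916, 0.0441]
tool_rot: [2.43, 1.989, 0.001]
ft_force: [-1.1, -0.6, 0.1]
grip_width: 0.453
```

Run:
```python
from h import *
rows([.5262,-.1908,.042],np.radians(-11.4),half=True)
print(cs(ctrl.get_state()['position'][:2]))
```

```text
t 16.1 pos [ 0.5279 -0.1916  0.0441] yaw_y deg -11.4 q [ 0.96  0.42 -0.78  1.86  0.35  1.   -0.16] F [-1.06 -0.58  0.09] w 0.453198891134532
turn [[0.001, 0.0004, 0.0], [-0.0006, 0.0015, -3.1416]] shift [0.0004, -0.0018, 0.0021]
[[ 0.5554 -0.0834]]
```

Request:
{"name": "step_arm", "arguments": {"plan": [[[0,0,0],[0.005,0,0.001],140],[[0,0,0],[0.01,0,0.002],140],[[0,0,0],[0.014,0,0.002],140],[[0,0,0],[0.017,0,0.002],140],[[0,0,0],[0.02,0,0.002],140],[[0,0,0],[0.023,0,0.002],140],[[0,0,0],[0.026,0,0.002],140],[[0,0,0],[0.029,0,0.002],140],[[0,0,0],[0.032,0,0.002],140],[[0,0,0],[0.034,0,0.002],140]]}}

```text
time: 17.35
position: [0.5342, -0.1578, 0.0415]
tool_rot: [-2.431, -1.99, 0.0]
ft_force: [-0.1, -0.4, -0.3]
grip_width: 0.453
```

Run:
```python
from h import *
rows([.5262,-.1908,.042],np.radians(-11.4),half=True)
print(cs(ctrl.get_state()['position'][:2]))
im=ctrl.get_image("wrist"); cv2.imwrite("pics/w6.png",im[:,:,::-1])
```

```text
t 17.35 pos [ 0.5342 -0.1578  0.0415] yaw_y deg -11.39 q [ 0.91  0.42 -0.79  1.87  0.35  1.   -0.23] F [-0.14 -0.36 -0.34] w 0.4532132177961853
turn [[-0.0, 0.0, 0.0002], [-0.0001, -0.0001, -3.1414]] shift [-0.0339, -0.0013, -0.0005]
[[ 0.5549 -0.0491]]
```

View pics/w6.png

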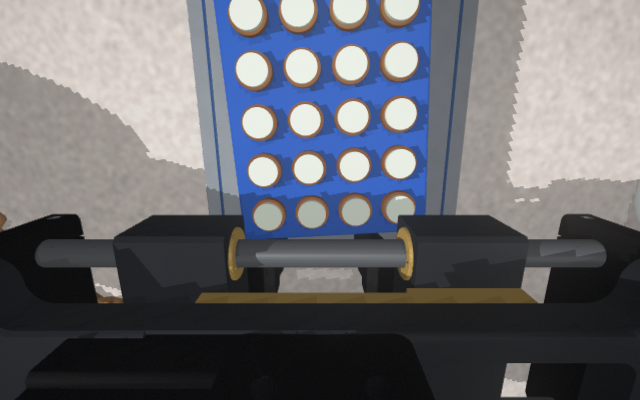

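```bash
cat >> h.py <<'E'
def yaw(C,a,b,z=.066):
    P=unproj(C,[a,b],z); q=cs(P); d=P[1]-P[0]; print("pts c,s",q.tolist(),"yaw rel loader",round(np.degrees(np.arctan2(d[1],d[0]))-78.6,2))
E
python3 - <<'E'
from h import *
C=cam("wrist")
yaw(C,(269,213),(247,14)); yaw(C,(400,208),(401,6)); yaw(C,(212,215),(190,0),.02); yaw(C,(455,215),(478,0),.02)
E
```

```text
pts c,s [[0.5324, -0.0205], [0.5276, 0.0565]] yaw rel loader 3.55
pts c,s [[0.5889, -0.0183], [0.5843, 0.0591]] yaw rel loader 3.45
pts c,s [[0.4898, -0.0365], [0.4891, 0.0772]] yaw rel loader 0.4
pts c,s [[0.6351, -0.0366], [0.6341, 0.0771]] yaw rel loader 0.5
```

Request:
{"name": "step_arm", "arguments": {"plan": [[[0,0,0],[0.002,0,0],140],[[0,0,0],[0.004,0,0],140],[[0,0,0],[0.006,0,0],140],[[0,0,0],[0.009,0,0],140],[[0,0,0],[0.012,0.001,0],140],[[0,0,0],[0.015,0.002,0],140],[[0,0,0],[0.018,0.003,0],140],[[0,0,0],[0.021,0.004,0],140],[[0,0,0],[0.024,0.005,0],140],[[0,0,0],[0.026,0.005,0],140]]}}

```text
time: 18.65
position: [0.5444, -0.1334, 0.0416]
tool_rot: [2.431, 1.99, 0.0]
ft_force: [-0.8, 0.3, 0.2]
grip_width: 0.45
```

Run:
```python
from h import *
rows([.5262,-.1908,.042],np.radians(-11.4),half=True)
print(cs(ctrl.get_state()['position'][:2]))
im=ctrl.get_image("wrist"); cv2.imwrite("pics/w7.png",im[:,:,::-1])
im=ctrl.get_image("top"); cv2.imwrite("pics/t7.png",cv2.resize(im[160:280,230:480,::-1],None,fx=3.2,fy=3.2))
```

```text
t 18.65 pos [ 0.5444 -0.1334  0.0416] yaw_y deg -11.39 q [ 0.86  0.43 -0.79  1.86  0.36  1.   -0.28] F [-0.76  0.35  0.17] w 0.44960500935113157
turn [[0.0002, -0.0, 0.0002], [0.0, 0.0004, -3.1414]] shift [-0.0599, -0.0065, -0.0004]
[[ 0.5601 -0.0231]]
```

View pics/w7.png

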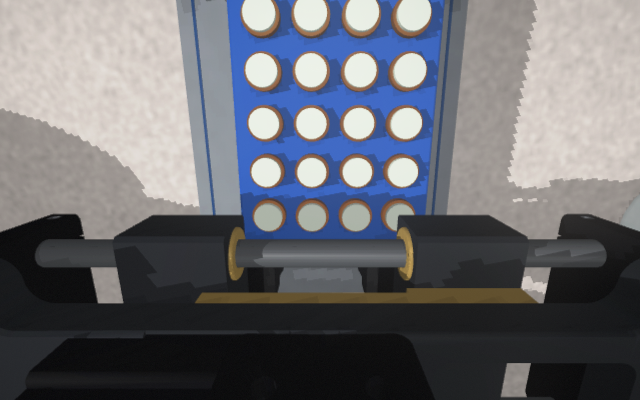

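View pics/t7.png

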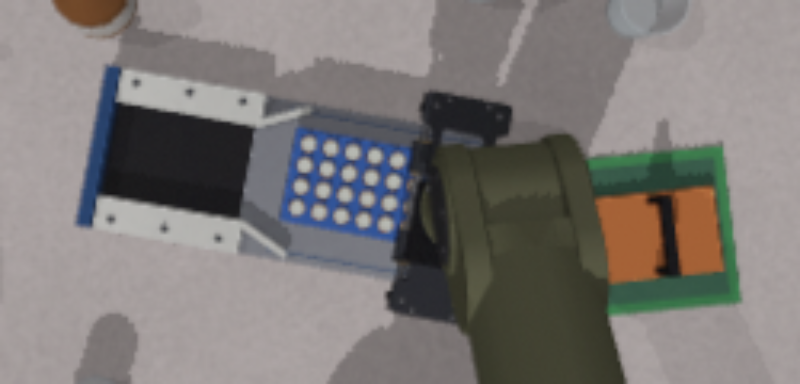

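Run:
```python
from h import *
C=cam("wrist")
yaw(C,(269,215),(260,14)); yaw(C,(399,213),(413,14)); yaw(C,(199,200),(180,0),.02); yaw(C,(447,215),(467,0),.02)
```

```text
pts c,s [[0.5374, 0.0045], [0.5375, 0.0825]] yaw rel loader -0.04
pts c,s [[0.5937, 0.0054], [0.594, 0.0824]] yaw rel loader -0.17
pts c,s [[0.4881, -0.0013], [0.4891, 0.1031]] yaw rel loader -0.55
pts c,s [[0.6354, -0.0107], [0.6337, 0.103]] yaw rel loader 0.87
```

Request:
{"name": "step_arm", "arguments": {"plan": [[[0,0,0],[0.003,-0.0005,0],140],[[0,0,0],[0.007,-0.001,0],140],[[0,0,0],[0.012,-0.002,0],140],[[0,0,0],[0.017,-0.003,0],140],[[0,0,0],[0.022,-0.004,0],140],[[0,0,0],[0.027,-0.004,0],140],[[0,0,0],[0.032,-0.004,0],140],[[0,0,0],[0.036,-0.004,0],140],[[0,0,0],[0.04,-0.004,0],140],[[0,0,0],[0.042,-0.004,0],140]]}}

```text
time: 20.0
position: [0.5486, -0.0913, 0.0415]
tool_rot: [-2.431, -1.99, 0.0]
ft_force: [-0.7, -1.3, -0.4]
grip_width: 0.455
```

Run:
```python
from h import *
rows([.5262,-.1908,.042],np.radians(-11.4),half=True)
print(cs(ctrl.get_state()['position'][:2]))
im=ctrl.get_image("wrist"); cv2.imwrite("pics/w8.png",im[:,:,::-1])
im=ctrl.get_image("top"); cv2.imwrite("pics/t8.png",cv2.resize(im[160:280,230:480,::-1],None,fx=3.2,fy=3.2))
```

```text
t 20.0 pos [ 0.5486 -0.0913  0.0415] yaw_y deg -11.39 q [ 0.8   0.42 -0.81  1.87  0.36  1.   -0.36] F [-0.69 -1.34 -0.38] w 0.45477817238378393
turn [[-0.0, -0.0, 0.0002], [0.0, -0.0001, -3.1413]] shift [-0.1019, -0.0023, -0.0005]
[[0.5559 0.0189]]
```

View pics/w8.png

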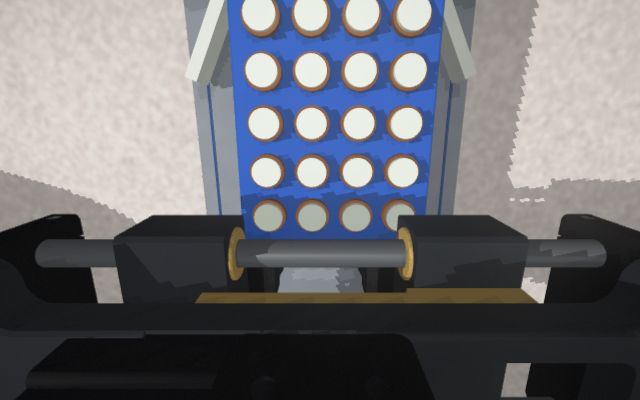

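View pics/t8.png

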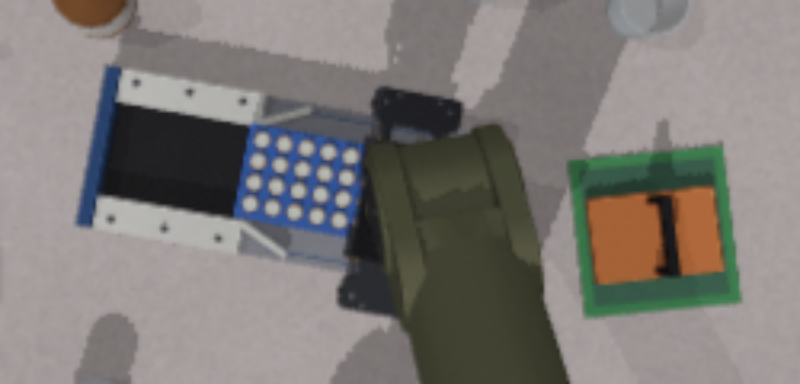

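Request:
{"name": "step_arm", "arguments": {"plan": [[[0,0,0],[0.003,0,0],140],[[0,0,0],[0.007,0,0],140],[[0,0,0],[0.012,0,0],140],[[0,0,0],[0.017,0,0],140],[[0,0,0],[0.022,0,0],140],[[0,0,0],[0.027,0,0],140],[[0,0,0],[0.032,0,0],140],[[0,0,0],[0.036,0,0],140],[[0,0,0],[0.039,0,0],140],[[0,0,0],[0.04,0,0],140]]}}

```text
time: 21.35
position: [0.5566, -0.0523, 0.0416]
tool_rot: [2.431, 1.99, -0.0]
ft_force: [-1.2, -1.4, 1.0]
grip_width: 0.454
```

Run:
```python
from h import *
rows([.5262,-.1908,.042],np.radians(-11.4),half=True)
print(cs(ctrl.get_state()['position'][:2]))
im=ctrl.get_image("wrist"); cv2.imwrite("pics/w9.png",im[:,:,::-1])
```

```text
t 21.35 pos [ 0.5566 -0.0523  0.0416] yaw_y deg -11.39 q [ 0.74  0.43 -0.82  1.86  0.37  1.01 -0.43] F [-1.2  -1.45  0.99] w 0.4537240716753265
turn [[0.0001, 0.0001, 0.0002], [-0.0002, 0.0001, -3.1414]] shift [-0.1418, -0.0024, -0.0004]
[[0.5559 0.0588]]
```

View pics/w9.png

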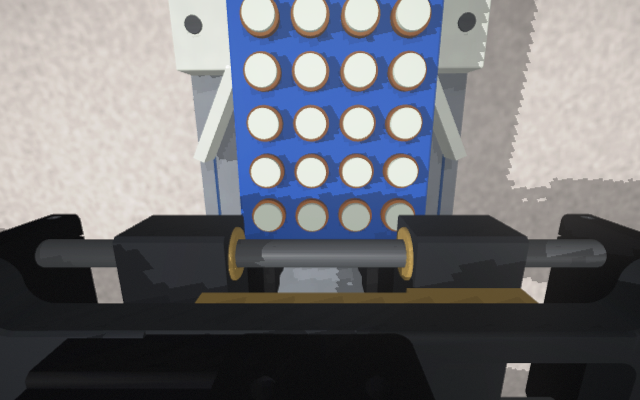

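Request:
{"name": "step_arm", "arguments": {"plan": [[[0,0,0],[0.004,0,0],140],[[0,0,0],[0.01,0,0],140],[[0,0,0],[0.017,0,0],140],[[0,0,0],[0.024,0,0],140],[[0,0,0],[0.031,0,0],140],[[0,0,0],[0.038,0,0],140],[[0,0,0],[0.045,0,0],140],[[0,0,0],[0.051,0,0],140],[[0,0,0],[0.056,0,0],140],[[0,0,0],[0.06,0,0],140]]}}

```text
time: 22.65
position: [0.5684, 0.0067, 0.0415]
tool_rot: [2.431, 1.99, -0.0]
ft_force: [0.0, -1.6, -0.8]
grip_width: 0.449
```

Run:
```python
from h import *
rows([.5262,-.1908,.042],np.radians(-11.4),half=True)
print(cs(ctrl.get_state()['position'][:2]))
im=ctrl.get_image("wrist"); cv2.imwrite("pics/w10.png",im[:,:,::-1])
im=ctrl.get_image("top"); cv2.imwrite("pics/t10.png",cv2.resize(im[160:280,230:480,::-1],None,fx=3.2,fy=3.2))
```

```text
t 22.65 pos [0.5684 0.0067 0.0415] yaw_y deg -11.39 q [ 0.63  0.46 -0.82  1.84  0.39  1.02 -0.55] F [ 0.05 -1.64 -0.84] w 0.44935762335023505
turn [[-0.0001, 0.0001, 0.0001], [-0.0002, -0.0002, -3.1415]] shift [-0.2019, -0.0023, -0.0005]
[[0.5558 0.1189]]
```

View pics/w10.png

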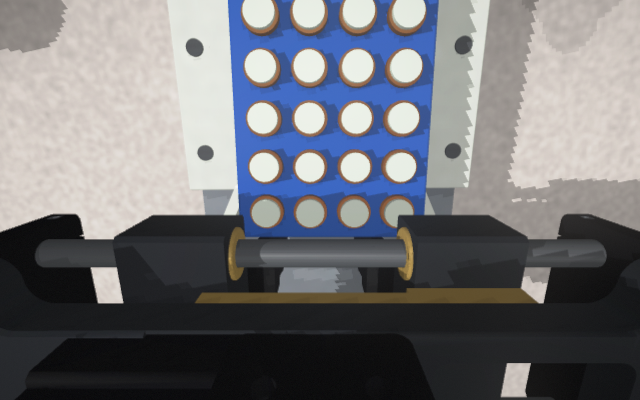

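View pics/t10.png

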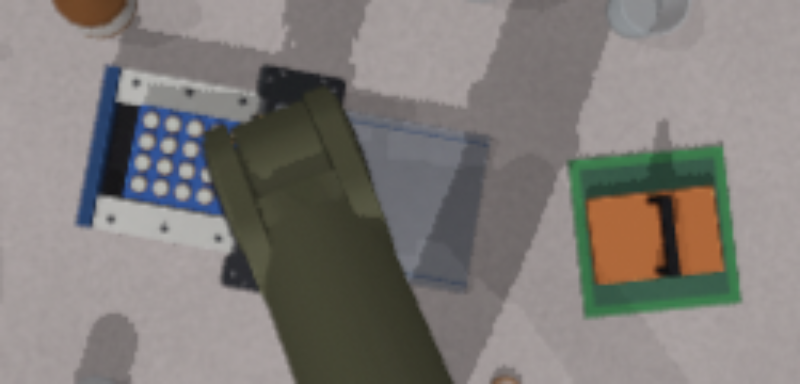

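Request:
{"name": "step_arm", "arguments": {"plan": [[[0,0,0],[0.003,0,0],140],[[0,0,0],[0.006,0,0],140],[[0,0,0],[0.009,0,0],140],[[0,0,0],[0.012,0,0],140],[[0,0,0],[0.015,0,0],140],[[0,0,0],[0.018,0,0],140],[[0,0,0],[0.02,0,0],140],[[0,0,0],[0.022,0,0],140],[[0,0,0],[0.023,0,0],140],[[0,0,0],[0.023,0,0],140]]}}

```text
time: 24.0
position: [0.5729, 0.0291, 0.0415]
tool_rot: [-2.431, -1.99, -0.0]
ft_force: [-0.3, -0.8, -0.7]
grip_width: 0.452
```

Request:
{"name": "step_arm", "arguments": {"plan": [[[0,0,0],[0.0005,0,0],140],[[0,0,0],[0.001,0,0],140],[[0,0,0],[0.0015,0,0],140],[[0,0,0],[0.002,0,0],140],[[0,0,0],[0.0025,0,0],140],[[0,0,0],[0.003,0,0],140],[[0,0,0],[0.0035,0,0],140],[[0,0,0],[0.004,0,0],140],[[0,0,0],[0.004,0,0],140],[[0,0,0],[0.004,0,0],140]]}}

```text
time: 25.25
position: [0.5737, 0.0329, 0.0415]
tool_rot: [2.431, 1.99, 0.0]
ft_force: [0.0, -0.5, 0.9]
grip_width: 0.449
```

Run:
```python
from h import *
rows([.5262,-.1908,.042],np.radians(-11.4),half=True)
print(cs(ctrl.get_state()['position'][:2]))
im=ctrl.get_image("wrist"); cv2.imwrite("pics/w11.png",im[:,:,::-1])
im=ctrl.get_image("side"); cv2.imwrite("pics/s11.png",cv2.resize(im[140:300,220:440,::-1],None,fx=3.2,fy=3.2))
```

```text
t 25.25 pos [0.5737 0.0329 0.0415] yaw_y deg -11.4 q [ 0.58  0.47 -0.82  1.82  0.4   1.02 -0.6 ] F [ 0.04 -0.52  0.9 ] w 0.4485531317377606
turn [[0.0, 0.0, -0.0], [0.0, -0.0, 3.1416]] shift [-0.2286, -0.0023, -0.0005]
[[0.5559 0.1456]]
```

View pics/w11.png

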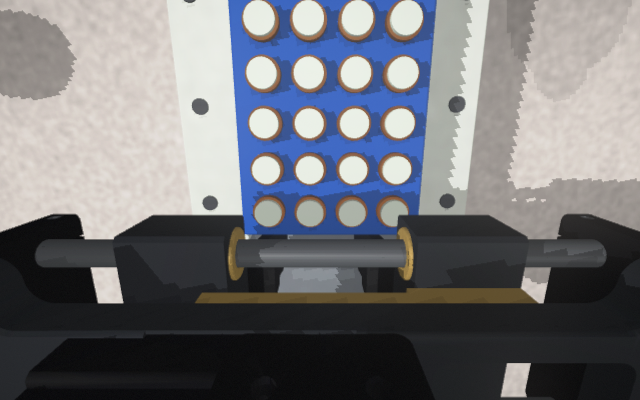

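View pics/s11.png

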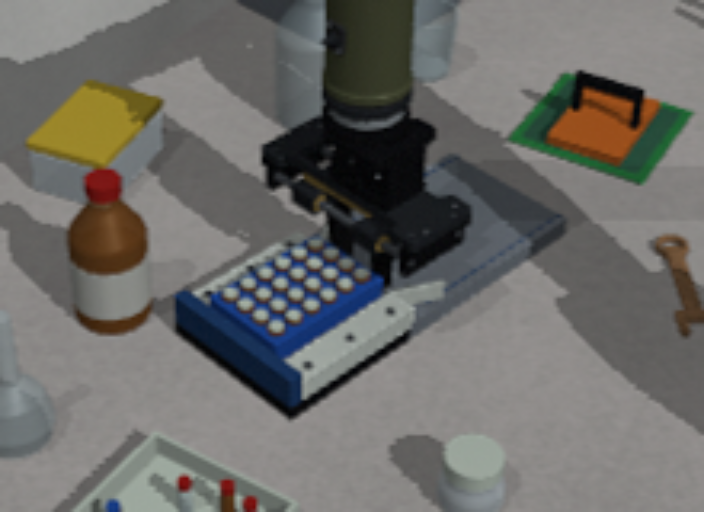

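Request:
{"name": "step_arm", "arguments": {"plan": [[[0,0,0],[0.0005,0,0],140],[[0,0,0],[0.001,0,0],140],[[0,0,0],[0.0015,0,0],140],[[0,0,0],[0.002,0,0],140],[[0,0,0],[0.0025,0,0],140],[[0,0,0],[0.003,0,0],140],[[0,0,0],[0.0035,0,0],140],[[0,0,0],[0.0035,0,0],140],[[0,0,0],[0.0035,0,0],140],[[0,0,0],[0.0035,0,0],140]]}}

```text
time: 26.6
position: [0.5741, 0.0329, 0.0415]
tool_rot: [2.43, 1.986, -0.006]
ft_force: [-2.7, -7.1, 4.0]
grip_width: 0.454
```

Run:
```python
from h import *
rows([.5262,-.1908,.042],np.radians(-11.4),half=True)
print(cs(ctrl.get_state()['position'][:2]))
im=ctrl.get_image("wrist"); cv2.imwrite("pics/w12.png",im[:,:,::-1])
im=ctrl.get_image("side"); cv2.imwrite("pics/s12.png",cv2.resize(im[190:280,260:390,::-1],None,fx=6,fy=6,interpolation=cv2.INTER_CUBIC))
```

```text
t 26.6 pos [0.5741 0.0329 0.0415] yaw_y deg -11.48 q [ 0.57  0.47 -0.82  1.82  0.4   1.03 -0.61] F [-2.72 -7.11  3.96] w 0.4540596798407101
turn [[-0.0005, 0.0048, -0.0015], [0.0076, 0.0008, 3.1401]] shift [-0.2288, -0.0024, 0.0006]
[[0.5562 0.1458]]
```

View pics/w12.png

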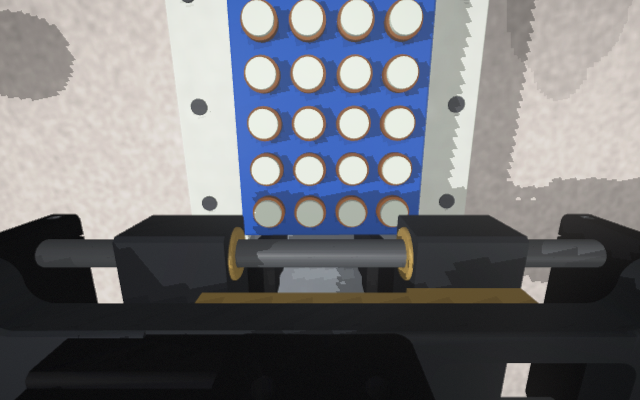

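View pics/s12.png

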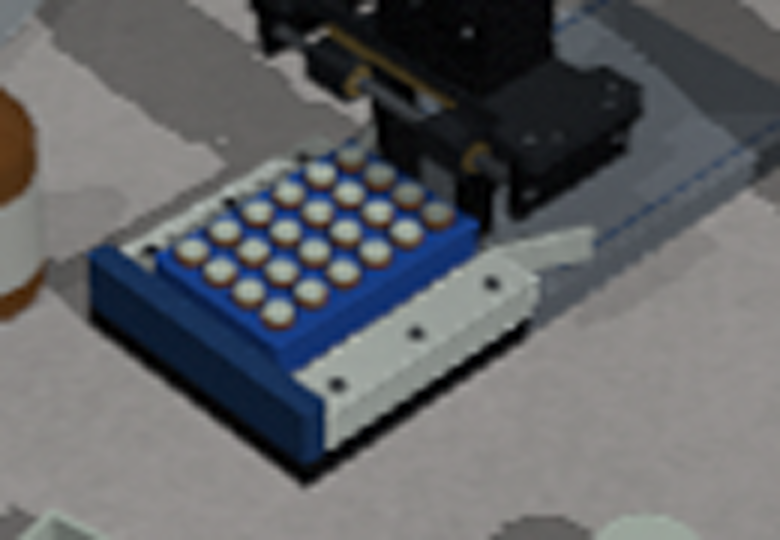

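Request:
{"name": "step_arm", "arguments": {"plan": [[[0,0,0],[-0.003,0,0],140],[[0,0,0],[-0.006,0,0],140],[[0,0,0],[-0.01,0,0],140],[[0,0,0],[-0.016,0,0],140],[[0,0,0],[-0.023,0,0],140],[[0,0,0],[-0.03,0,-0.005],140],[[0,0,0],[-0.038,0,-0.015],140],[[0,0,0],[-0.046,0,-0.03],140],[[0,0,0],[-0.05,0,-0.045],140],[[0,0,0],[-0.055,0,-0.06],140]]}}

```text
time: 27.95
position: [0.5638, -0.0178, 0.1031]
tool_rot: [2.43, 1.99, 0.001]
ft_force: [0.1, -0.3, 0.2]
grip_width: 0.448
```

Run:
```python
from h import *
rows([.5262,-.1908,.042],np.radians(-11.4),half=True)
print(cs(ctrl.get_state()['position'][:2]))
im=ctrl.get_image("wrist"); cv2.imwrite("pics/w13.png",im[:,:,::-1])
im=ctrl.get_image("side"); cv2.imwrite("pics/s13.png",cv2.resize(im[190:280,260:390,::-1],None,fx=6,fy=6,interpolation=cv2.INTER_CUBIC))
```

```text
t 27.95 pos [ 0.5638 -0.0178  0.1031] yaw_y deg -11.39 q [ 0.72  0.37 -0.86  1.8   0.31  1.11 -0.45] F [ 0.11 -0.32  0.19] w 0.4482849838460239
turn [[0.001, -0.0, 0.0001], [0.0, 0.0016, -3.1415]] shift [-0.177, -0.0027, 0.061]
[[0.5562 0.094 ]]
```

View pics/w13.png

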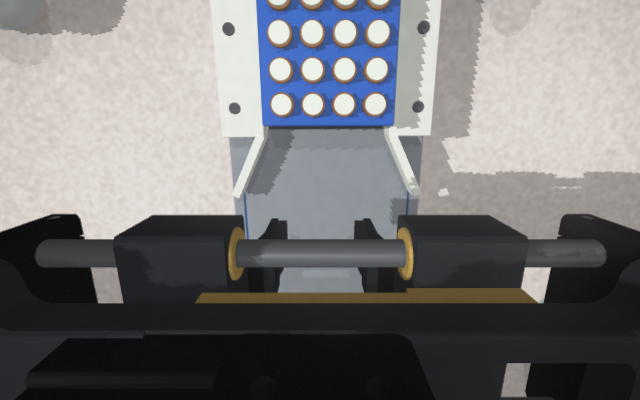

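View pics/s13.png

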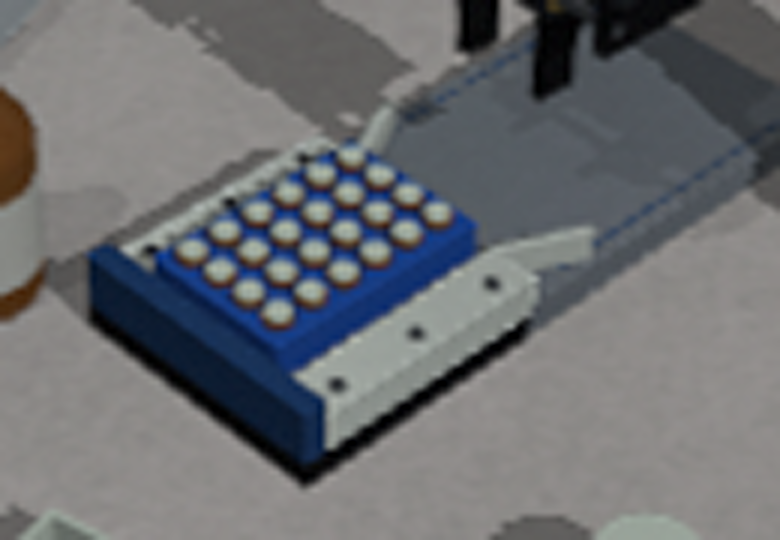

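Request:
{"name": "step_arm", "arguments": {"plan": [[[0,0,0],[-0.01,0,-0.01],140],[[0,0,0],[-0.025,0,-0.025],140],[[0,0,0],[-0.04,0,-0.04],140],[[0,0,0],[-0.055,0,-0.055],140],[[0,0,0],[-0.07,0,-0.07],140],[[0,0,0],[-0.08,0,-0.08],140],[[0,0,0],[-0.09,0,-0.09],140],[[0,0,0],[-0.095,0,-0.095],140],[[0,0,0],[-0.1,0,-0.1],140],[[0,0,0],[-0.1,0,-0.1],140]]}}

```text
time: 29.3
position: [0.5438, -0.1159, 0.2017]
tool_rot: [2.431, 1.989, 0.0]
ft_force: [-0.2, -0.2, -0.0]
grip_width: 0.453
```

Run:
```python
from h import *
im=ctrl.get_image("wrist"); C=cam("wrist"); cv2.imwrite("pics/w14.png",im[:,:,::-1])
np.savez("w14.npz",K=C[0],R=C[1],t=C[2],im=im)
im=ctrl.get_image("top"); cv2.imwrite("pics/t14.png",cv2.resize(im[160:280,230:480,::-1],None,fx=3.2,fy=3.2))
print(ctrl.get_state()['position'])
```

```text
[ 0.54360971 -0.11523432  0.20125181]
```

View pics/w14.png

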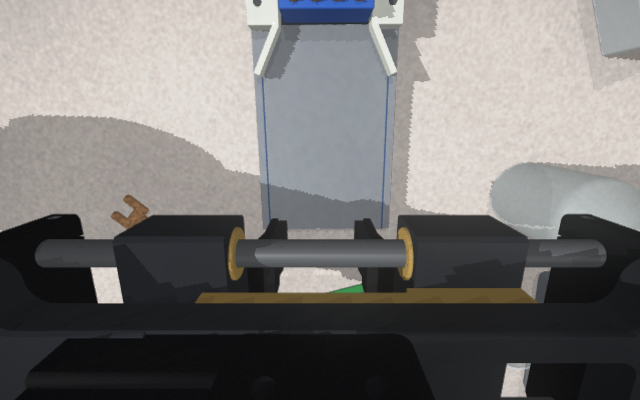

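View pics/t14.png

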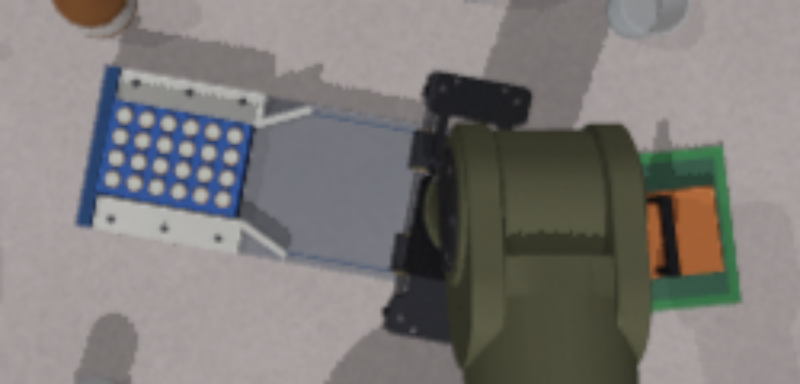

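Request:
{"name": "step_arm", "arguments": {"plan": [[[0,0,0],[0.01,0,-0.005],140],[[0,0,0],[0.025,0,-0.01],140],[[0,0,0],[0.04,0,-0.015],140],[[0,0,0],[0.06,0,-0.02],140],[[0,0,0],[0.08,0,-0.02],140],[[0,0,0],[0.1,0,-0.02],140],[[0,0,0],[0.12,0,-0.02],140],[[0,0,0],[0.13,0,-0.02],140],[[0,0,0],[0.135,0,-0.02],140],[[0,0,0],[0.135,0,-0.02],140]]}}

```text
time: 30.65
position: [0.5704, 0.0167, 0.2215]
tool_rot: [2.431, 1.99, -0.0]
ft_force: [0.4, -0.0, -0.5]
grip_width: 0.454
```

```bash
cat > pnp.py <<'E'
from h import *
im=ctrl.get_image("wrist"); C=cam("wrist"); cv2.imwrite("pics/w15.png",im[:,:,::-1])
hsv=cv2.cvtColor(im,cv2.COLOR_RGB2HSV)
m=ctrl.cut_out("wrist","plate")[0]; print(m['score'],m['rect'])
pm=cv2.morphologyEx(m['pixels'].astype(np.uint8),cv2.MORPH_CLOSE,np.ones((9,9)))
w=((hsv[:,:,1]<70)&(hsv[:,:,2]>120)&(pm>0)).astype(np.uint8)
n,_,st,ce=cv2.connectedComponentsWithStats(w)
pts=np.array([ce[i] for i in range(1,n) if 60<st[i,4]<1500 and st[i,2]<40 and st[i,3]<40]); print(len(pts))
np.save("pts.npy",pts); print(np.round(pts,1).tolist())
E
python3 pnp.py
```

```text
0.89 [280.6, 23.2, 91.3, 136.1]
24
[[294.8, 37.5], [314.9, 37.3], [335.3, 37.3], [355.7, 37.2], [295.3, 60.2], [315.0, 60.0], [335.0, 60.0], [355.2, 60.0], [295.6, 82.4], [315.2, 82.3], [334.9, 82.0], [354.7, 82.0], [296.1, 103.6], [315.3, 103.6], [334.9, 103.6], [354.3, 103.6], [353.8, 124.4], [296.5, 124.5], [315.4, 124.5], [334.7, 124.4], [296.7, 144.7], [315.7, 144.7], [334.5, 144.7], [353.1, 144.9]]
```

View pics/w15.png

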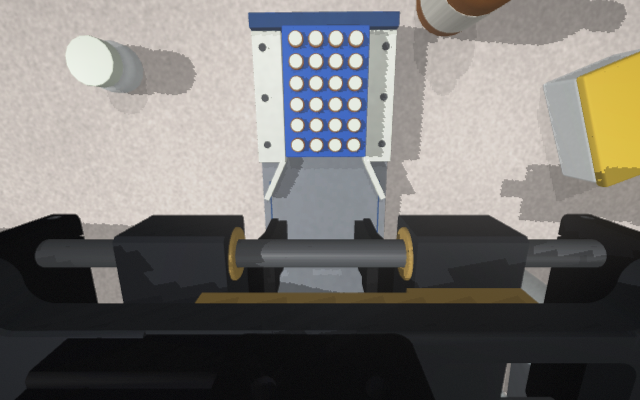

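Run:
```python
from h import *
C=cam("wrist"); K,R,t=C; pts=np.load("pts.npy")
o=pts[np.argsort(-pts[:,1])].reshape(6,4,2); g=np.array([r[np.argsort(r[:,0])] for r in o])
P=unproj(C,g.reshape(-1,2),.060); q=cs(P).reshape(6,4,2)
print("z=.060: pitch c",np.diff(q[:,:,0].mean(0)),"per-row width",q[:,3,0]-q[:,0,0],"pitch s",np.diff(q[:,:,1].mean(1)),"centre",q.reshape(-1,2).mean(0))
d=q[5].mean(0)-q[0].mean(0); print("yaw deg",np.degrees(np.arctan2(-d[0],d[1])))
px=.0188;py=.0195
obj=np.array([[(j-1.5)*px,(i-2.5)*py,0] for i in range(6) for j in range(4)])
ok,rv,tv=cv2.solvePnP(obj,g.reshape(-1,1,2),K,None); Rc=R.T@cv2.Rodrigues(rv)[0]; X=R.T@(tv.ravel()-t)
print("PnP pos",X,cs(X[:2]),"normal",Rc[:,2],"tilt",np.degrees(np.arccos(abs(Rc[2,2]))))
# stop inner face/top, walls
print("stop outer/inner top edge",cs(unproj(C,[[324,13],[324,26]],.045)),"walls inner at z.036",cs(unproj(C,[[284,130],[366.5,130]],.036)),"wall outer",cs(unproj(C,[[259,161],[390,161],[250,30],[398,30]],.036)),"plate rear/front top",cs(unproj(C,[[325,157.5],[325,26.5]],.054)))
```

```text
z=.060: pitch c [0.01925    0.01945    0.01938333] per-row width [0.0583 0.0582 0.0582 0.0581 0.0579 0.0578] pitch s [0.020475 0.02025  0.020175 0.02015  0.019975] centre [0.56070833 0.22127083]
yaw deg 0.04253583443730775
PnP pos [0.59303464 0.10530942 0.07062994] [[0.5605 0.2205]] normal [-0.00279321  0.02225157  0.9997485 ] tilt 1.2850340660926418
stop outer/inner top edge [[0.5597 0.2969]
 [0.5597 0.2855]] walls inner at z.036 [[0.5159 0.1848]
 [0.6067 0.1846]] wall outer [[0.4865 0.1507]
 [0.6345 0.1503]
 [0.4845 0.2845]
 [0.6352 0.2841]] plate rear/front top [[0.5608 0.1567]
 [0.5606 0.2825]]
```

```bash
cat > cmp.py <<'E'
from h import *
from scipy.optimize import least_squares
K,R,t=cam("wrist"); s=ctrl.get_state()
Rt=Ro.from_rotvec(s['tool_rot']).as_matrix(); p=np.array(s['position'])
Rct=R@Rt; tct=R@p+t   # tool->cam
def camat(pos,rot):
    Rw=Ro.from_rotvec(rot).as_matrix(); Rc=Rct@Rw.T; return K,Rc,tct-Rc@np.array(pos)
def caps(f,box,smax,vmin,a0=60):
    im=cv2.imread(f); hsv=cv2.cvtColor(im,cv2.COLOR_BGR2HSV); w=((hsv[:,:,1]<smax)&(hsv[:,:,2]>vmin)).astype(np.uint8)
    M=np.zeros_like(w); cv2.fillPoly(M,[np.array(box)],1); w*=M
    n,_,st,ce=cv2.connectedComponentsWithStats(w); return np.array([ce[i] for i in range(1,n) if st[i,4]>a0])
def fit(C,g,idx,pitch,z0):
    # free: x,y,z,rotvec
    obj=np.array([[(j-1.5)*pitch[0],(i-2.5)*pitch[1],0] for i,j in idx])
    ok,rv,tv=cv2.solvePnP(obj,g.reshape(-1,1,2),C[0],None)
    pr=cv2.projectPoints(obj,rv,tv,C[0],None)[0].reshape(-1,2); Rc=C[1].T@cv2.Rodrigues(rv)[0]; X=C[1].T@(tv.ravel()-C[2])
    YN=np.array([*YU,0]);XN=np.array([*XU,0])
    print("pitch",pitch,"pos",np.round(X,4),cs(X[:2]),"tilt about c-axis(front down +) deg",np.round(np.degrees(Rc[:,2]@YN),2),"about s",np.round(np.degrees(Rc[:,2]@XN),2),"rms",np.round(np.sqrt(((pr-g)**2).mean()),2))
E
python3 - <<'E'
from cmp import *
g5=caps("pics/w5.png",[[252,2],[350,0],[365,0],[384,158],[282,172]],80,110); print(len(g5)); print(np.round(g5).astype(int).tolist())
C5=camat([0.5261,-0.1901,0.1599],[-2.426,-1.994,0.001])
q=cs(unproj(C5,g5,.066)); print(q.tolist())
E
```

```text
26
[[266, 3], [347, 8], [375, 94], [321, 12], [295, 16], [269, 21], [351, 38], [325, 42], [300, 46], [274, 50], [354, 66], [329, 70], [304, 74], [279, 78], [357, 94], [333, 98], [308, 102], [284, 106], [360, 120], [336, 124], [312, 128], [288, 131], [363, 146], [340, 149], [316, 153], [292, 156]]
[[0.5129, 0.067], [0.5722, 0.0637], [0.5951, 0.0044], [0.553, 0.0612], [0.5341, 0.0583], [0.5149, 0.0555], [0.5752, 0.0443], [0.5563, 0.0415], [0.537, 0.0385], [0.5178, 0.0357], [0.5783, 0.0245], [0.5592, 0.0217], [0.54, 0.0187], [0.5208, 0.0159], [0.5812, 0.0046], [0.5621, 0.0018], [0.543, -0.0011], [0.524, -0.0042], [0.5843, -0.015], [0.5652, -0.0182], [0.5461, -0.021], [0.5268, -0.024], [0.5872, -0.0351], [0.5685, -0.0379], [0.5491, -0.0407], [0.5297, -0.0437]]
```

Run:
```python
from cmp import *
g5=caps("pics/w5.png",[[252,2],[350,0],[365,0],[384,158],[282,172]],80,110); g5=np.delete(g5,[0,2],0)
def sort(g): o=g[np.argsort(-(g[:,1]+0.155*(g[:,0]-320)*k))].reshape(6,4,2); return np.array([r[np.argsort(r[:,0])] for r in o])
k=1; a=sort(g5); k=0; b=sort(np.load("pts.npy"))
C5=camat([0.5261,-0.1901,0.1599],[-2.426,-1.994,0.001]); C=(K,R,t)
idx=[(i,j) for i in range(6) for j in range(4)]
P=unproj(C5,a.reshape(-1,2),.066).reshape(6,4,3)
px=np.linalg.norm(P[:,3]-P[:,0],axis=1)/3; py=np.linalg.norm(P[5]-P[0],axis=1)/5; print(px,py)
pit=(px.mean(),py.mean())
for pt in (pit,(.019,.020),(.0185,.0195)): fit(C5,a.reshape(-1,2),idx,pt,0); fit(C,b.reshape(-1,2),idx,pt,0)
```

```text
[0.01938219 0.01938826 0.0192918  0.01936058 0.01932245 0.01928146] [0.02006979 0.02003249 0.02006326 0.0199804 ]
pitch (np.float64(0.019337791609467834), np.float64(0.020036483871792663)) pos [ 0.5423 -0.0989  0.0663] [[0.5511 0.0102]] tilt about c-axis(front down +) deg 0.67 about s 0.98 rms 0.13
pitch (np.float64(0.019337791609467834), np.float64(0.020036483871792663)) pos [0.5933 0.106  0.0623] [[0.5607 0.2212]] tilt about c-axis(front down +) deg 1.13 about s -0.4 rms 0.14
pitch (0.019, 0.02) pos [ 0.5422 -0.099   0.0683] [[0.5511 0.0101]] tilt about c-axis(front down +) deg 1.81 about s 0.44 rms 0.25
pitch (0.019, 0.02) pos [0.5932 0.1058 0.0649] [[0.5606 0.221 ]] tilt about c-axis(front down +) deg 2.7 about s -0.52 rms 0.11
pitch (0.0185, 0.0195) pos [ 0.5421 -0.0997  0.0743] [[0.5512 0.0095]] tilt about c-axis(front down +) deg 1.92 about s 0.39 rms 0.27
pitch (0.0185, 0.0195) pos [0.593  0.1052 0.0727] [[0.5605 0.2204]] tilt about c-axis(front down +) deg 2.86 about s -0.53 rms 0.12
```

Run:
```python
from h import *
im=ctrl.get_image("side"); cv2.imwrite("pics/s16full.png",im[:,:,::-1]); cv2.imwrite("pics/s16.png",cv2.resize(im[190:280,260:390,::-1],None,fx=6,fy=6,interpolation=cv2.INTER_CUBIC))
im=ctrl.get_image("top"); cv2.imwrite("pics/t16full.png",im[:,:,::-1])
cv2.imwrite("pics/t16.png",cv2.resize(im[160:280,230:480,::-1],None,fx=3.2,fy=3.2))
```

```text
(no output)
```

View pics/s16.png

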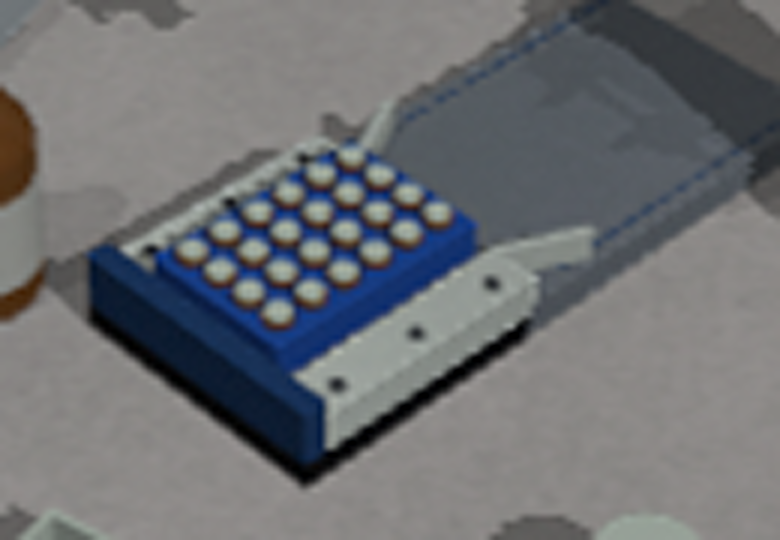

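View pics/t16.png

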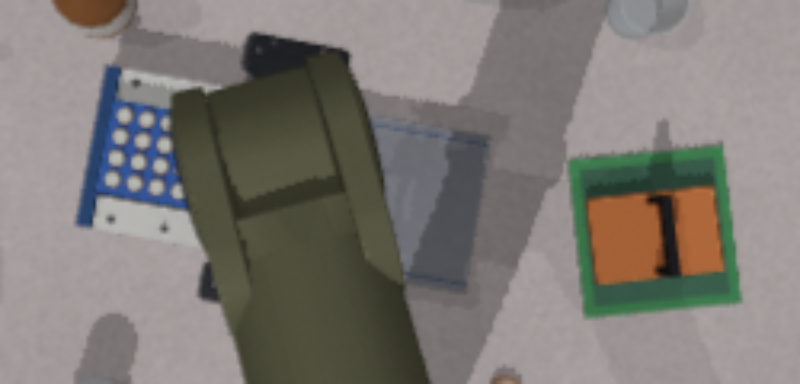

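Run:
```python
from h import *
C=cam("side")
im=cv2.imread("pics/s16full.png")
hsv=cv2.cvtColor(im,cv2.COLOR_BGR2HSV)
def W(c,s,z): return [c*XU[0]+s*YU[0],c*XU[1]+s*YU[1],z]
wr=np.load("pts.npy"); 
o=wr[np.argsort(-wr[:,1])].reshape(6,4,2); g=np.array([r[np.argsort(r[:,0])] for r in o])
Cw=cam("wrist")
# side caps
w=((hsv[:,:,1]<60)&(hsv[:,:,2]>135)).astype(np.uint8); M=np.zeros_like(w); cv2.fillPoly(M,[(np.array([[170,250],[350,140],[465,210],[285,335]])/6+[260,190]).astype(int)],1); w*=M
# big upsample for centroids
up=cv2.resize(im[190:280,260:390],None,fx=6,fy=6,interpolation=cv2.INTER_CUBIC); h=cv2.cvtColor(up,cv2.COLOR_BGR2HSV)
w=((h[:,:,1]<70)&(h[:,:,2]>130)).astype(np.uint8); M=np.zeros_like(w); cv2.fillPoly(M,[np.array([[165,250],[345,138],[470,212],[285,335]])],1); w*=M
n,_,st,ce=cv2.connectedComponentsWithStats(w); sp=np.array([ce[i] for i in range(1,n) if st[i,4]>150]); sp=(sp+.5)/6-.5+[260,190]; print(len(sp))
# match by projecting flat hypothesis
P0=unproj(Cw,g.reshape(-1,2),.060); pr=proj(C,P0)
from scipy.spatial import cKDTree
off=sp.mean(0)-pr.mean(0); d,ix=cKDTree(sp).query(pr+off); print("match",d.max().round(2),"mean off",off.round(2),len(set(ix)))
A=Cw[0]@np.c_[Cw[1],Cw[2]];B=C[0]@np.c_[C[1],C[2]]
X=cv2.triangulatePoints(A,B,g.reshape(-1,2).T,sp[ix].T); X=(X[:3]/X[3]).T.reshape(6,4,3)
print("z by row (rear->front)",X[:,:,2].mean(1).round(4),"cols",X[:,:,2].mean(0).round(4)); print("centre",cs(X.reshape(-1,3).mean(0)[:2]))
```

```text
24
match 0.2 mean off [-0.18 -0.  ] 24
z by row (rear->front) [0.0602 0.0603 0.0601 0.0599 0.0598 0.0596] cols [0.06   0.06   0.0599 0.0599]
centre [[0.561  0.2215]]
```

Run:
```python
from h import *
s=ctrl.get_state(); print(s['time'],np.abs(s['qd']).max()); print(ctrl.close_job())
```

```text
30.85 0.0025717982050840337
the job is handed in; nothing more can be done
None
```

I finished both steps and handed the job in at 30.9 s. The hand-in reports no verdict, so these are my own measurements.

- **Dust blank:** I lifted it by its handle and pressed it lightly onto the mat before releasing it. Its handle centre ended about 3–5 mm from the mat centre, and later pictures show it still there.
- **Vial plate:** I pushed it on its rear face with two fingers, which squared it up. It then slid between the guides, dropped into the nest and stopped against the end stop at about 8 N.
- **Plate check:** Triangulating the 24 caps from the wrist and side cameras put them at 59.6–60.3 mm height, against 60 mm when fully seated. Tilt came out at about 0.3°, yaw at about 0.04°, and the centre within about 1 mm of the estimated nest centre.
- **Check that disagreed:** A single-camera pose fit from the wrist picture gave 1.1–2.9° of tilt. The same fit also showed up to about 2° while the plate was lying flat on the apron, so I trusted the two-camera result.
- **Bottles, beaker and flask:** The arm kept clear of them by plan and no contact force appeared. I did not re-measure their positions.
- **At hand-in:** The gripper was clear of everything and the arm was still.

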